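# Loupe inspection of a boxed lens on a case column

## Task

On the inspection stage build a square column: first set the closed blue spacer case on the black seat block, then the white lens case on top of it, window up, both lined up with the block, set down gently and let go. Then take the loupe by its handle, hold it level with its lens centred over the amber lens in the window and at the height of the red band on the gauge post, and finish while still holding it there, still and touching nothing else. Do not tip the lens case, drop anything, shift the red band or disturb the mirror mount, bottle or dish.

Things in the scene. Friction and masses are not known exactly. Their poses are not given: they have to be found in the camera images.
- stage: Fixed inspection stage. Origin on the table under the centre of the black seat block. Light grey aluminium base plate 190 x 84 mm, 10 mm thick, from 62 mm behind (-x) to 128 mm ahead (+x) of the origin. Seat block 84 mm (x) x 56 mm (y), its top 30 mm above the table. A vertical gauge post, 12 mm thick and 219 mm high over the table, stands 105 mm along +x from the origin.
- stage_seat (a point): Centre of the seat block's top face, 30 mm above the table; axes as the stage (x along the block's long side, towards the post).
- focus_mark (a point): Centre of the red band: a collar 24 mm in diameter, 14 mm high, on the gauge post. Its middle is set 143 to 173 mm above the table, different each time, and stays by friction: it marks the focal height for the lens, once that is on top of the finished column (top 88 mm above the table).
- spacer_case: Closed blue case with two steel clips, 84 mm (x) x 56 mm (y) x 32 mm high, about 160 g, lying flat. Origin at the centre of its underside. Either way round is fine. Flat sides, to be gripped across the 56 mm.
- lens_case: Closed white case, 84 mm (x) x 56 mm (y) x 26 mm high, about 120 g, lying flat with its window up. Origin at the centre of its underside. Either way round is fine.
- lens_case_top (a point): Centre of the lens case's top: middle of the round window (43 mm, black rim, amber lens of 34 mm).
- loupe: Loupe, about 90 g, total length 217 mm. Origin at the middle of the handle's free part, which is also its balance point and the place to grip. Black handle 16 mm wide (y), 14 mm high (z), from 75 mm behind the origin to the lens frame; brass end cap to 95 mm behind. x points along the handle to the lens, z up out of the lens when level. At the start it lies level on its rest with its origin 37 mm above the table.
- loupe_lens (a point): Centre of the loupe's lens, 90 mm from the loupe's origin along its x, at mid height; steel lens frame 64 mm in diameter, 14 mm high. Axes as the loupe.
- rest: Fixed loupe rest, grey plate 225 x 50 mm, 6 mm thick, with two black pads up to 30 mm, one under the lens frame (x 72 to 118 mm) and one under the end cap (x -98 to -70 mm); nothing but the plate lies under the handle between. Origin on the table under the loupe's origin, x towards the lens pad.
- mirror_mount: Bystander: aluminium and dark steel mirror mount, 60 x 80 mm foot, 72 mm high. Origin at its underside.
- solvent_bottle: Bystander: white plastic bottle with a blue cap, 60 mm in diameter, 130 mm high. Origin at its underside.
- dish: Bystander: white ceramic dish, 80 mm in diameter, 22 mm high. Origin at its underside.
Not all that is in view belongs to the job. What is shaped like the lens_case but green, pink or yellow is not meant.

How it is judged:
On the way, in this order (a step that is already met when the one before it is completed fails the run):
1. the blue spacer case rests squarely on the seat block, let go (horizontal distance between spacer_case and stage_seat below 0.008 m and angle between the x axis of spacer_case and the x axis of stage_seat, either way round below 0.14 rad and angle between spacer_case's own z axis and vertical below 0.08 rad and z of spacer_case in the frame of stage_seat between -0.004 and 0.004 m and contact force between the fingers and spacer_case below 0.05 N and linear speed of spacer_case below 0.02 m/s), for 0.2 s.
2. the white lens case rests squarely on the spacer case, let go (horizontal distance between spacer_case and stage_seat below 0.008 m and angle between the x axis of spacer_case and the x axis of stage_seat, either way round below 0.14 rad and angle between each of spacer_case, lens_case's own z axis and vertical below 0.08 rad and z of spacer_case in the frame of stage_seat between -0.004 and 0.004 m and horizontal distance between lens_case and spacer_case below 0.008 m and angle between the x axis of lens_case and the x axis of spacer_case, either way round below 0.14 rad and z of lens_case in the frame of spacer_case between 0.028 and 0.036 m and horizontal distance between lens_case and stage_seat below 0.012 m and contact force between the fingers and lens_case below 0.05 N and linear speed of lens_case below 0.02 m/s), for 0.2 s.
At the end, for the whole second after the job is handed in: Both cases flat on the block, let go, within 8 mm (lens case 12 mm from the block's centre) and 0.14 rad of square; loupe still, held by the fingers alone, lens within 10 mm of over the window's centre, 7 mm of the band's mid height, 0.10 rad of level (all of step 2 and contact force between each of the fingers, loupe and spacer_case below 0.05 N and linear speed of each of spacer_case, loupe below 0.02 m/s and horizontal distance between loupe_lens and lens_case_top below 0.01 m and z of loupe_lens in the frame of focus_mark between -0.007 and 0.007 m and angle between loupe_lens's own z axis and vertical below 0.1 rad and contact force between the fingers and loupe above 0.5 N and angular speed of loupe below 0.1 rad/s and contact force between loupe and stage below 0.05 N and contact force between loupe and lens_case below 0.05 N and contact force between loupe and rest below 0.05 N); the arm keeps its last pose, push and grip.
It fails at once if the lens case is tipped by more than 0.5 rad (angle between lens_case's own z axis and vertical above 0.5 rad).
It fails at once if a case or the loupe is dropped (moves faster than 0.45 m/s while not held) ((contact force between each of the arm, the fingers and spacer_case below 0.02 N and linear speed of spacer_case above 0.45 m/s) or (contact force between each of the arm, the fingers and lens_case below 0.02 N and linear speed of lens_case above 0.45 m/s) or (contact force between each of the arm, the fingers and loupe below 0.02 N and linear speed of loupe above 0.45 m/s)).
It fails at once if the red band is shifted by more than 5 mm (distance of focus_mark from where it was at the start of the episode above 0.005 m).
It fails at once if a bystander is moved by more than 30 mm or tipped over (distance of any of mirror_mount, solvent_bottle, dish from where it was at the start of the episode above 0.03 m or angle between any of mirror_mount, solvent_bottle, dish's own z axis and vertical above 0.4 rad).
It also fails if it takes over 72 s, if anything falls off the work surface, if the arm or the gripper's body presses on something with over 40 N, if the wrist force passes 120 N, or if a joint passes its speed limit or range.

## Robot

A 6-joint arm with a two-finger parallel gripper is mounted at the origin on the work surface. World frame = base frame: x ahead of the robot, y to its left, z up, the work surface at z = 0. Lengths are in m, angles in rad, forces in N, time in s.
With the tool pointing down it reaches from about 0.25 to 0.725 m from the base axis. Payload 9.7 kg.
Tool frame: the origin (TCP) lies between the finger pads; the fingertips stand 17 mm ahead of it and the grasp point (between the pads) lies 2 mm behind it (env.tips_ahead is the distance from the TCP to the fingertips, in m); z points along the fingers, x is the direction in which the jaws open and shut, and the axes are right-handed (so a half turn about z gives the same grasp; the last joint's range is limited). The gripper opens to 85 mm and grips with 20 to 120 N. Pads are 22 mm wide; open, the fingers measure 114 mm over their backs; the gripper's body (76 mm by 85 mm) begins 54 mm behind the grasp point. The pads swing forward as they close: fully open they stand 13 mm farther back than shut.
Start: joints at [1.187, 0.087, 0.176, 1.66, 0, 1.571], TCP at [0.206, 0.51, 0.248] pointing down, gripper open.
Joint ranges: [-3.13, 3.13], [-0.85, 1.81], [-1.15, 1.24], [-2.2, 2.28], [-1.44, 1.52], [-3.14, 3.14]. Speed limits (rad/s): [2.22, 2.22, 2.57, 3.14, 3.14, 3.14].

## Interface

Orientations are given as a unit quaternion [w, x, y, z].
In Python, from cell import env, monitor, snapshot, camera_params gives the robot as it stands. Calls block until the motion is done:
- env.reach(position, orientation): joint-space move of the TCP to a pose.
- env.move_linear(position, velocity=0.15, rot=None, max_force=None): straight line of the TCP; rot=None keeps the orientation; velocity is the mean speed in m/s. With max_force (N) it stops when the force on the tool has changed by that much, and returns True; else False.
- env.goto_joints(angles): joint-space move.
- env.gripper_to(opening, effort=None): finger opening in m; effort is the grip in N (None keeps the last); returns when the fingers have stopped.
- env.wait(seconds).
- env.solve_ik(position, orientation): joint angles nearest the present ones, or None.
- monitor.sense(): the state.
- snapshot(name): name is "scene" or "side" or "wrist"; returns (picture, depth): 400x640x3 uint8, red, green, blue; 400x640 float32, m along the optical axis (not along the pixel's ray), 0 where there is no reading.
- camera_params(name): a dict with "vertical_fov" (degrees; the focal length in pixels is half the picture's height over the tangent of half this angle, whatever the lens; pixels are square), "cx", "cy" (the principal point, pixels), "rvec" (rotation vector, rad) and "tvec" (3), from world to camera coordinates, as OpenCV has them; the wrist camera has in their place "tool_from_camera" (4x4, takes a point from camera to tool coordinates, whose origin is the TCP and whose axes are the tool frame's). Camera axes: x right, y down, z forward; pixel columns grow to the right and rows downward; lengths in m; the calibration is good to about 2 mm. A picture is of the moment at which its call begins: read the wrist's pose just before it. camera_params takes no time and is no camera call.
A pose or a line that the arm cannot do raises env.PlanningError and nothing moves.
- env.job_done(): hands the job in, once; it reports no verdict.
The state is a dict: "time": time; "joint_positions": joint angles; "qvel": joint speeds; "tau": joint torques, N m; "position": TCP position; "tcp_rot": TCP orientation; "wrist_force": force on the tool from outside, world axes, zero at the start; "ft_torque": the same for the moment, N m; "width": finger opening in m.
Only numpy, scipy, OpenCV 4.12 (cv2) and the standard library are available. Lean on these libraries where they do the work, as an engineer would, in place of code of your own. Each camera call takes 0.05 s, during which the arm holds its last target.

## Working session

There is one attempt and no reset: what is moved stays moved. The work goes in short steps, each a Python script; the robot and the scene stay as the last script left them, time stands still between calls to the robot, and variables do not carry over. Pictures are saved under pics/ and viewed, and the job is handed in when it is done.

```bash
ls; mkdir -p pics
python3 - <<'E'
from cell import env, monitor, snapshot, camera_params
import cv2, numpy as np
for n in ["scene","side","wrist"]:
    s=monitor.sense(); p,d=snapshot(n)
    cv2.imwrite(f"pics/{n}0.png",p[:,:,::-1]); np.savez(f"{n}0.npz",p=p,d=d)
    print(n,camera_params(n))
print(s)
E
```

```text
pics
scene {'vertical_fov': 47.03250086553558, 'cx': 320.15697874368476, 'cy': 199.92946919437793, 'rvec': array([ 0.74164022,  2.5777238 , -1.13893855]), 'tvec': array([ 0.40602691, -0.06631281,  1.69211883])}
side {'vertical_fov': 52.12271597696008, 'cx': 325.7984260033305, 'cy': 198.4467555986602, 'rvec': array([ 0.17161277, -2.79898482,  1.25392024]), 'tvec': array([0.48933175, 0.13538364, 1.29877165])}
wrist {'vertical_fov': 64.64286690904298, 'cx': 316.5853186677203, 'cy': 199.79955541995156, 'tool_from_camera': array([[ 9.99999310e-01, -5.90057920e-04, -1.01531547e-03,
         7.03662544e-04],
       [ 8.51775867e-04,  9.59641785e-01,  2.81223967e-01,
        -7.10070288e-02],
       [ 8.08400720e-04, -2.81224638e-01,  9.59641626e-01,
        -1.24652763e-01],
       [ 0.00000000e+00,  0.00000000e+00,  0.00000000e+00,
         1.00000000e+00]])}
{'time': 0.1, 'joint_positions': array([1.18697501e+00, 8.74051981e-02, 1.75205026e-01, 1.65978900e+00,
       1.05828502e-05, 1.57078138e+00]), 'qvel': array([ 4.87807105e-04, -9.41926325e-04,  1.43264678e-03, -3.80204434e-04,
       -2.13460063e-06,  1.04677539e-04]), 'tau': array([ 1.49423609e-03, -5.21562302e+01,  4.65652692e+01,  1.59941695e-02,
        1.04783469e-04, -4.45910530e-05]), 'position': array([0.20588521, 0.50981316, 0.2476496 ]), 'tcp_rot': array([ 3.29163291e-04,  8.28990992e-01,  5.59261637e-01, -4.97394636e-04]), 'wrist_force': array([-0.8229189 ,  0.47281244, -0.19059456]), 'ft_torque': array([-0.01965858, -0.07055219,  0.02231211]), 'width': 0.08528176512928076}
```

View pics/scene0.png

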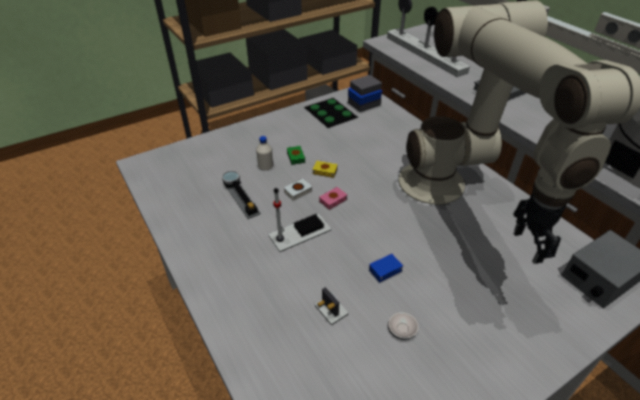

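View pics/side0.png

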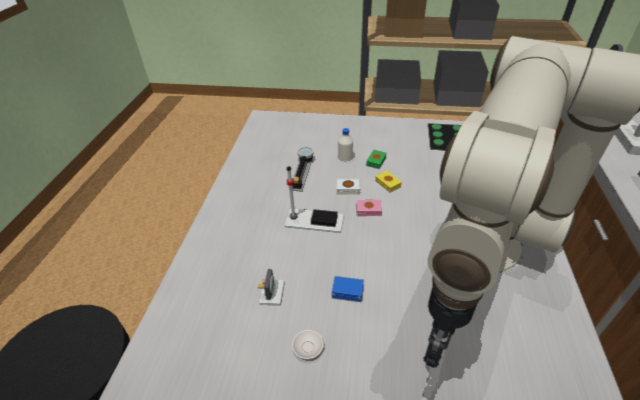

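View pics/wrist0.png

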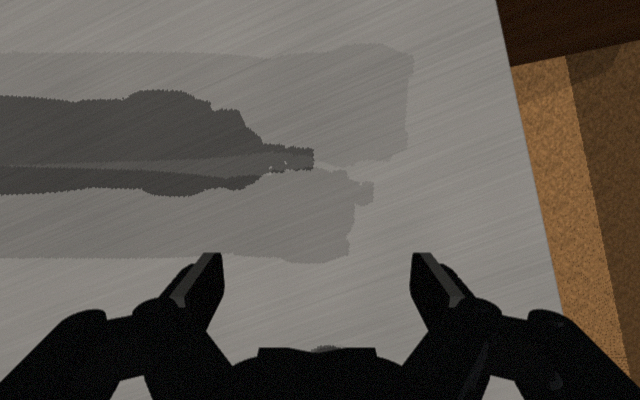

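Scene view: blue case at (386,267); the blue item in the stack at (365,95) is a look-alike. White case at (298,188); the green (295,155), yellow (325,169) and pink (333,198) cases are not meant. Loupe (240,195), post with red band (277,204), seat block (308,225), bottle (264,155), mirror mount (331,305), dish (402,326). In the side view the same things are at blue (348,289), white (348,186), loupe (302,168), band (291,182) and seat (324,217).

```bash
cat > h.py <<'E'
import numpy as np, cv2
from scipy.spatial.transform import Rotation as R
from cell import env, monitor, snapshot, camera_params
def q2R(q): return R.from_quat([q[1],q[2],q[3],q[0]]).as_matrix()
def R2q(M): x,y,z,w=R.from_matrix(M).as_quat(); return [w,x,y,z]
def cam(name, s=None):
    """K, T world_from_cam"""
    c=camera_params(name); f=200/np.tan(np.radians(c["vertical_fov"])/2)
    K=np.array([[f,0,c["cx"]],[0,f,c["cy"]],[0,0,1]]); T=np.eye(4)
    if "rvec" in c:
        Rm=cv2.Rodrigues(c["rvec"])[0]; T[:3,:3]=Rm.T; T[:3,3]=-Rm.T@c["tvec"]
    else:
        W=np.eye(4); W[:3,:3]=q2R(s["tcp_rot"]); W[:3,3]=s["position"]; T=W@c["tool_from_camera"]
    return K,T
def cloud(d,K,T):
    v,u=np.mgrid[:d.shape[0],:d.shape[1]]
    P=np.stack([(u-K[0,2])/K[0,0]*d,(v-K[1,2])/K[1,1]*d,d],-1)
    return P@T[:3,:3].T+T[:3,3]
def project(X,K,T):
    p=(np.asarray(X)-T[:3,3])@T[:3,:3]; p=p@K.T; return p[...,:2]/p[...,2:]
def tri(obs):
    A=np.zeros((3,3)); b=np.zeros(3)
    for (uv,K,T) in obs:
        r=T[:3,:3]@np.linalg.solve(K,[*uv,1]); r/=np.linalg.norm(r); M=np.eye(3)-np.outer(r,r); A+=M; b+=M@T[:3,3]
    return np.linalg.solve(A,b)
def down(yaw):
    """tool pointing down; tool x (jaw axis) at yaw in world"""
    x=np.array([np.cos(yaw),np.sin(yaw),0]); z=np.array([0,0,-1.]); return R2q(np.stack([x,np.cross(z,x),z],1))
def shot(name,tag):
    s=monitor.sense(); p,d=snapshot(name); K,T=cam(name,s)
    cv2.imwrite(f"pics/{tag}.png",p[:,:,::-1]); np.savez(f"{tag}.npz",p=p,d=d,K=K,T=T); return p,d,K,T
E
python3 - <<'E'
from h import *
px={"scene":dict(blue=(386,267),white=(298,188),seat=(308,225),band=(277,204),loupeLens=(231,178),cap=(253,211),bottle=(264,157),mirror=(331,312),dish=(402,326),table=(350,350),pink=(333,198)),
"side":dict(blue=(348,289),white=(348,186),seat=(324,217),band=(291,182),loupeLens=(305,153),cap=(297,184),bottle=(345,150),mirror=(271,291),dish=(308,345),table=(220,350),pink=(369,207))}
for n in px:
    z=np.load(f"{n}0.npz"); K,T=cam(n); C=cloud(z["d"],K,T)
    for k,(u,v) in px[n].items(): print(n,k,C[v,u].round(3),z["d"][v,u])
for k in px["side"]:
    print(k,tri([(px[n][k],*cam(n)) for n in px]).round(3))
E
```

```text
scene blue [0.409 0.251 0.034] 1.3503739
scene white [ 0.446 -0.2    0.028] 1.6223427
scene seat [ 0.514 -0.02   0.033] 1.4787581
scene band [ 0.616 -0.023  0.173] 1.3460096
scene loupeLens [ 0.627 -0.367  0.036] 1.6495535
scene cap [ 0.629 -0.187  0.019] 1.5469366
scene bottle [ 0.483 -0.386  0.06 ] 1.7017779
scene mirror [0.623 0.283 0.013] 1.2602339
scene dish [0.481 0.416 0.004] 1.23881
scene table [0.639 0.399 0.001] 1.1891273
scene pink [ 0.371 -0.089  0.029] 1.5814573
side blue [0.398 0.253 0.029] 1.1356335
side white [ 0.438 -0.195  0.026] 1.4735907
side seat [ 0.502 -0.025  0.027] 1.3540055
side band [ 0.604 -0.027  0.166] 1.2742671
side loupeLens [ 0.625 -0.37   0.033] 1.6180303
side cap [ 0.622 -0.182  0.03 ] 1.4811833
side bottle [ 0.467 -0.382  0.051] 1.5982888
side mirror [0.606 0.292 0.04 ] 1.1219845
side dish [0.484 0.417 0.003] 1.0410827
side table [ 0.705  0.455 -0.001] 1.0399318
side pink [ 0.357 -0.097  0.021] 1.3953593
blue [0.398 0.241 0.015]
white [ 0.439 -0.213  0.013]
seat [ 0.504 -0.036  0.016]
band [ 0.607 -0.041  0.155]
loupeLens [ 0.625 -0.372  0.031]
cap [ 0.626 -0.195  0.015]
bottle [ 0.469 -0.416  0.031]
mirror [0.617 0.271 0.002]
dish [0.484 0.419 0.008]
table [0.676 0.467 0.086]
pink [ 0.357 -0.11   0.008]
```

Run:
```python
import cv2
a=cv2.imread("pics/side0.png")[130:310,240:420]; cv2.imwrite("pics/sidecrop.png",cv2.resize(a,(600,600),interpolation=cv2.INTER_CUBIC))
a=cv2.imread("pics/scene0.png")[130:290,210:410]; cv2.imwrite("pics/scenecrop.png",cv2.resize(a,(750,600),interpolation=cv2.INTER_CUBIC))
```

```text
(no output)
```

View pics/sidecrop.png

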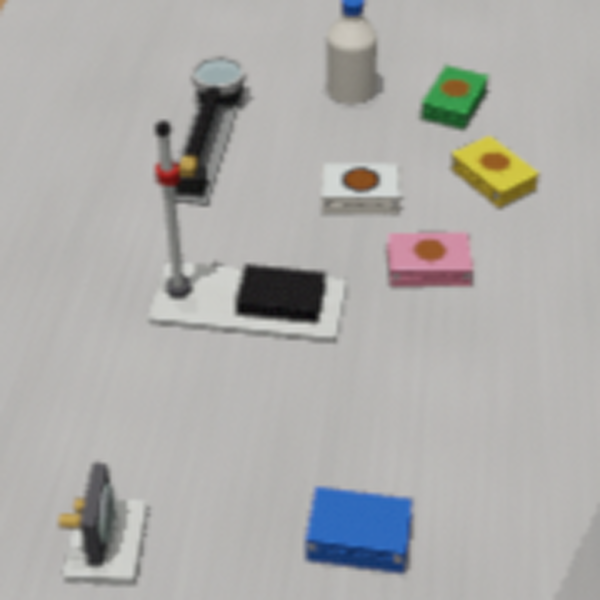

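The close crop confirms the choices: the white case with amber window at crop (360,188) and the single blue case at crop (358,528). Next I refine with the wrist camera, starting with the stage, white case and loupe.

Run:
```python
from h import *
q=down(np.pi/2)
for p in [(0.37,0.24,0.27),(0.37,-0.08,0.30),(0.43,-0.16,0.34)]:
    print(p,env.solve_ik(p,q))
t0=monitor.sense()["time"]
env.reach([0.33,0.22,0.25],q); shot("wrist","w1"); print(monitor.sense()["time"],monitor.sense()["joint_positions"].round(2))
env.reach([0.38,-0.08,0.30],q); shot("wrist","w2"); print(monitor.sense()["time"])
env.reach([0.43,-0.18,0.34],q); shot("wrist","w3"); print(monitor.sense()["time"])
```

```text
(0.37, 0.24, 0.27) [ 0.57542465 -0.16199931 -0.02286677  1.70992887  0.          0.57542465]
(0.37, -0.08, 0.3) [-0.21293835 -0.28852226 -0.06627993  1.79303866  0.         -0.21293835]
(0.43, -0.16, 0.34) [-0.35621966 -0.07504852  0.19537997  1.84122482  0.         -0.35621966]
1.4 [ 0.59 -0.27 -0.15  1.69  0.    0.59]
2.625
3.2167
```

View pics/w1.png

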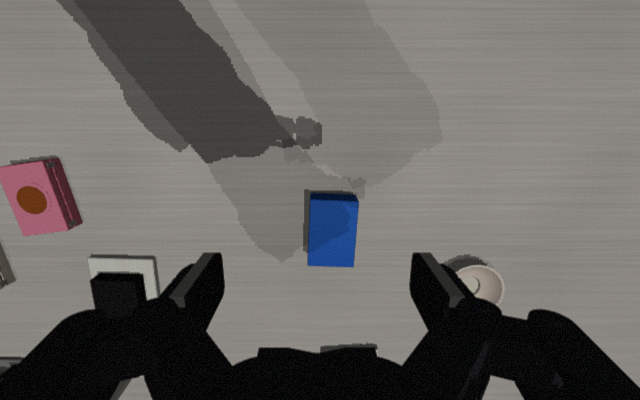

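View pics/w2.png

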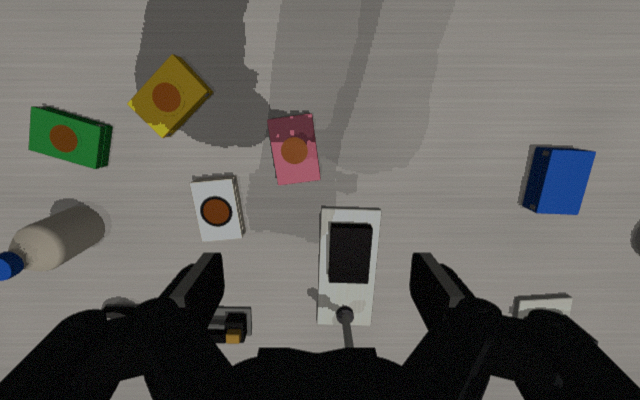

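View pics/w3.png

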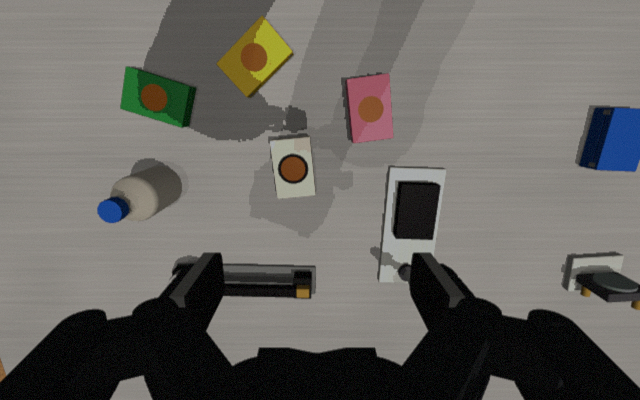

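w1: blue case top at (333,230). w2: white case at (216,211), black seat at (351,252), blue (558,180). w3: white window (293,169), seat (416,210), loupe (240,285) half hidden by fingers. Next, the metric fits.

```bash
cat >> h.py <<'E'
def fit(tag,kind,seed):
    """colour mask component at seed -> pixel contour, minAreaRect of cloud"""
    z=np.load(tag+".npz"); p,d,K,T=z["p"],z["d"],z["K"],z["T"]
    hsv=cv2.cvtColor(p,cv2.COLOR_RGB2HSV); C=cloud(d,K,T)
    u,v=seed; h0=C[v,u,2]
    if kind=="h": m=(abs(C[...,2]-h0)<0.006)&(d>0)
    m=m.astype(np.uint8); m=cv2.morphologyEx(m,cv2.MORPH_OPEN,np.ones((3,3)))
    n,L=cv2.connectedComponents(m); mm=(L==L[v,u])
    P=C[mm]; z0=np.median(P[:,2])
    ctr,sz,ang=cv2.minAreaRect(P[:,:2].astype(np.float32)*1000)
    if sz[0]<sz[1]: ang+=90
    sz=sorted(sz)[::-1]
    ang=(ang+90)%180-90
    cpx=cv2.minAreaRect(np.argwhere(mm)[:,::-1].astype(np.float32))[0]
    return dict(c=np.round(ctr,1),mean=(P[:,:2].mean(0)*1000).round(1),sz=np.round(sz,1),ang=round(ang,2),z=round(z0*1000,1),n=int(mm.sum()),px=np.round(cpx,1)),mm
E
python3 - <<'E'
from h import *
for t,o,s in [("w1","blue",(333,230)),("w2","blue",(565,180)),("w2","white",(216,225)),("w3","white",(293,190)),("w2","seat",(351,252)),("w3","seat",(416,210)),("w2","plate",(350,300))]:
    print(t,o,fit(t,"h",s)[0])
z=np.load("w1.npz");C=cloud(z["d"],z["K"],z["T"]);print(C[100:180:20,500],C[20:60:20,400])
def center(pts,tag):
    z=np.load(tag+".npz"); return z["K"],z["T"]
z2,z3=np.load("w2.npz"),np.load("w3.npz")
def ell(z,u,v):
    hsv=cv2.cvtColor(z["p"],cv2.COLOR_RGB2HSV); m=cv2.inRange(hsv,(3,120,40),(20,255,255)); n,L=cv2.connectedComponents(m); mm=L==L[v,u]; return np.argwhere(mm).mean(0)[::-1]
a,b=ell(z2,216,211),ell(z3,293,169); print(a,b,tri([(a,z2["K"],z2["T"]),(b,z3["K"],z3["T"])]))
E
```

```text
w1 blue {'c': array([401.4, 238.7]), 'mean': array([399.4, 238.6]), 'sz': array([84.5, 56.1]), 'ang': -2.36, 'z': np.float64(30.9), 'n': 3200, 'px': array([332.5, 232.2])}
w2 blue {'c': array([401.7, 238.2]), 'mean': array([400.1, 236.6]), 'sz': array([84.2, 58.2]), 'ang': -1.81, 'z': np.float64(30.6), 'n': 2956, 'px': array([564.3, 181.3])}
w2 white {'c': array([ 441.4, -212.9]), 'mean': array([ 439.3, -212.1]), 'sz': array([84.2, 56.6]), 'ang': 5.17, 'z': np.float64(25.1), 'n': 2596, 'px': array([216.1, 209.2])}
w3 white {'c': array([ 441.7, -213.2]), 'mean': array([ 440.1, -213. ]), 'sz': array([84.2, 56.1]), 'ang': 5.38, 'z': np.float64(25.1), 'n': 2333, 'px': array([292.2, 167.3])}
w2 seat {'c': array([505.3, -33.5]), 'mean': array([503.1, -33.6]), 'sz': array([84.9, 56. ]), 'ang': -2.01, 'z': np.float64(28.9), 'n': 2317, 'px': array([350.1, 254.2])}
w3 seat {'c': array([505.5, -33.8]), 'mean': array([503.7, -34.4]), 'sz': array([84.4, 56.4]), 'ang': -2.05, 'z': np.float64(28.7), 'n': 2182, 'px': array([417., 211.])}
w2 plate {'c': array([538.3, -34.5]), 'mean': array([538.8, -36.3]), 'sz': array([190.5,  84.1]), 'ang': -1.88, 'z': np.float64(8.9), 'n': 4042, 'px': array([348.4, 266.1])}
[[ 2.51630463e-01  4.28122695e-01 -5.93618180e-05]
 [ 2.73634159e-01  4.32618716e-01 -1.73852156e-03]
 [ 2.96428116e-01  4.36211219e-01 -1.56256874e-03]
 [ 3.20234191e-01  4.40722523e-01 -2.74439667e-03]] [[ 0.17033937  0.30956508 -0.00163198]
 [ 0.18966181  0.31094929 -0.00152268]]
[215.75236295 211.08506616] [292.73239437 168.55734406] [ 0.44181217 -0.21297781  0.0256878 ]
```

```bash
cat >> h.py <<'E'
SEAT=np.array([0.5054,-0.0337]); SYAW=np.radians(-1.95)
def st(m=""):
    s=monitor.sense(); print(m,round(s["time"],2),s["position"].round(4),"w",round(s["width"],4),"F",s["wrist_force"].round(2)); return s
def pick(c,yaw,zg,lift):
    q=down(yaw+np.pi/2)
    env.reach([*c,0.10],q); env.gripper_to(0.085)
    hit=env.move_linear([*c,zg],velocity=0.12,max_force=15); s=st(f"at grasp hit={hit}")
    env.gripper_to(0.03,effort=40); st("gripped")
    env.move_linear([*c,lift],velocity=0.12); return st("lifted")
def place(c,yaw,z):
    q=down(yaw+np.pi/2)
    env.reach([*c,z+0.07],q); st("above")
    env.move_linear([*c,z+0.008],velocity=0.12)
    hit=env.move_linear([*c,z-0.003],velocity=0.02,max_force=4); s=st(f"down hit={hit}")
E
python3 - <<'E'
from h import *
print(env.tips_ahead)
pick((0.4015,0.2385),np.radians(-2.1),0.021,0.14)
shot("wrist","w4")
E
```

```text
0.017
at grasp hit=False 6.0 [0.4018 0.2387 0.0216] w 0.085 F [ 0.24 -0.64  0.04]
gripped 6.38 [0.402  0.2388 0.0219] w 0.0551 F [-1.26 -0.24  5.86]
lifted 7.53 [0.4012 0.2383 0.1391] w 0.055 F [ 0.61  0.44 -1.16]
```

View pics/w4.png

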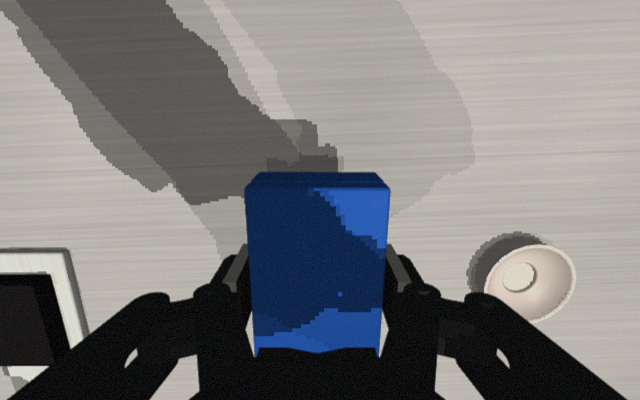

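The blue case is held square and level, its top spanning (245–390, 185–350). A quick in-hand check, then place it.

Run:
```python
from h import *
print(fit("w4","h",(320,260))[0])
place(SEAT,SYAW,0.0515)
env.gripper_to(0.085); st("released")
env.move_linear([*SEAT,0.14],velocity=0.15)
env.move_linear([SEAT[0]+0.0,SEAT[1],0.25],velocity=0.25)
shot("wrist","w5"); shot("side","s5"); st()
```

```text
{'c': array([397.1, 238.6]), 'mean': array([392.3, 239. ]), 'sz': array([83. , 76.9]), 'ang': 87.66, 'z': np.float64(148.2), 'n': 23347, 'px': array([317. , 267.5])}
above 8.7 [ 0.5053 -0.0329  0.1215] w 0.0554 F [ 0.02  0.3  -1.35]
down hit=True 9.81 [ 0.5057 -0.0338  0.0519] w 0.0554 F [-0.27 -1.    4.85]
released 10.22 [ 0.5051 -0.0337  0.051 ] w 0.0849 F [-0.42 -0.4   0.17]
 11.65 [ 0.5049 -0.0337  0.2482] w 0.0854 F [-0.63  0.74 -0.78]
```

View pics/w5.png

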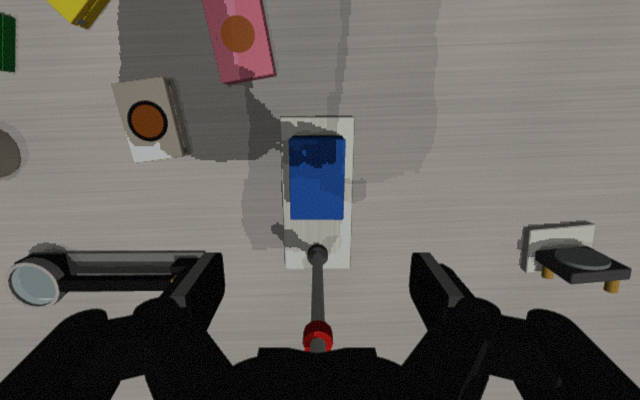

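w5: blue case sits on the seat at (317,178); post foot (317,252), red band (317,336), loupe lens (37,281), handle out to about (205,270).

Run:
```python
from h import *
print("blue",fit("w5","h",(317,200))[0]); print("plate",fit("w5","h",(317,240))[0]); print("white",fit("w5","h",(148,145))[0])
for t in ["w5"]:
    z=np.load(t+".npz"); C=cloud(z["d"],z["K"],z["T"])
    hsv=cv2.cvtColor(z["p"],cv2.COLOR_RGB2HSV); m=(hsv[...,1]>150)&((hsv[...,0]<6)|(hsv[...,0]>174))&(C[...,2]>0.1)&(C[...,2]<0.2)
    P=C[m]; print("band w",m.sum(),P.min(0),P.max(0),np.percentile(P[:,2],[2,10,50,90,98]))
for t in ["s5"]:
    z=np.load(t+".npz"); C=cloud(z["d"],z["K"],z["T"]); 
    cv2.imwrite("pics/s5c.png",cv2.resize(z["p"][130:250,260:360,::-1],(500,600),interpolation=cv2.INTER_NEAREST))
# loupe cloud
z=np.load("w5.npz"); C=cloud(z["d"],z["K"],z["T"])
m=(C[...,2]>0.034)&(C[...,2]<0.06)&(C[...,1]<-0.1)&(C[...,0]>0.58)&(C[...,0]<0.7)&(C[...,1]>-0.45)
P=C[m]; print(len(P),P.min(0),P.max(0))
for y in np.arange(-0.42,-0.14,0.01):
    q=P[abs(P[:,1]-y)<0.005]
    if len(q)>5: print(round(y,3),len(q),q[:,0].min().round(4),q[:,0].max().round(4),np.median(q[:,2]).round(4))
```

```text
blue {'c': array([505.4, -33.6]), 'mean': array([503.6, -33.6]), 'sz': array([84.3, 56.1]), 'ang': -2.28, 'z': np.float64(60.9), 'n': 4470, 'px': array([317. , 178.5])}
plate {'c': array([538.4, -34.3]), 'mean': array([540.4, -34. ]), 'sz': array([189.7,  84.2]), 'ang': -1.86, 'z': np.float64(8.9), 'n': 5623, 'px': array([317., 192.])}
white {'c': array([ 441.6, -212.5]), 'mean': array([ 440. , -211.4]), 'sz': array([84. , 57.4]), 'ang': 5.48, 'z': np.float64(25.2), 'n': 4328, 'px': array([147.6, 119.3])}
band w 564 [ 0.59755485 -0.04759355  0.15626075] [ 0.61742283 -0.02501424  0.17075514] [0.15754982 0.16022153 0.16854385 0.16968777 0.17011974]
3914 [ 0.59352706 -0.40865573  0.03404797] [ 0.65663791 -0.2056589   0.04636923]
-0.41 18 0.6148 0.6379 0.0427
-0.4 364 0.6017 0.6515 0.0406
-0.39 383 0.5953 0.6539 0.0391
-0.38 414 0.5935 0.6566 0.0389
-0.37 405 0.5935 0.6565 0.0389
-0.36 347 0.5954 0.6546 0.0388
-0.35 302 0.6015 0.649 0.0413
-0.34 135 0.6156 0.6361 0.0427
-0.33 130 0.6182 0.6349 0.0428
-0.32 127 0.6185 0.6353 0.0427
-0.31 121 0.6189 0.6343 0.0429
-0.3 127 0.6191 0.6341 0.0428
-0.29 124 0.6192 0.6345 0.0428
-0.28 128 0.6194 0.6344 0.0431
-0.27 121 0.6198 0.6357 0.0427
-0.26 125 0.6203 0.6362 0.043
-0.25 125 0.6202 0.6361 0.0429
-0.24 131 0.6204 0.6363 0.0429
-0.23 124 0.6206 0.6368 0.0427
-0.22 116 0.6214 0.6367 0.0427
-0.21 47 0.6212 0.6288 0.0415
```

View pics/s5c.png

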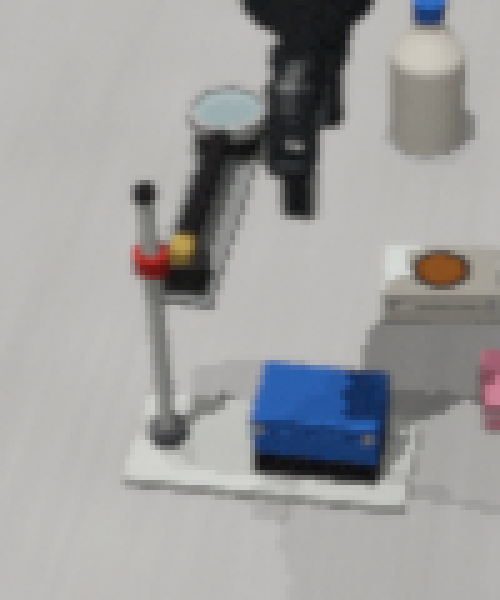

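Blue is placed within 0.5 mm and 0.4° of the seat. Next, the white case.

Run:
```python
from h import *
q=down(np.radians(95.3)); env.reach([0.4416,-0.2129,0.16],q)
pick((0.4416,-0.2129),np.radians(5.3),0.020,0.15)
place(SEAT,SYAW,0.0825)
env.gripper_to(0.085); st("released")
env.move_linear([*SEAT,0.17],velocity=0.15)
env.move_linear([SEAT[0],SEAT[1],0.28],velocity=0.25)
shot("wrist","w6"); st()
env.reach([0.56,-0.20,0.28],down(np.radians(90))); shot("wrist","w7"); shot("side","s7"); st()
```

```text
at grasp hit=False 13.88 [ 0.442  -0.2131  0.0207] w 0.0852 F [-0.7   0.22 -0.2 ]
gripped 14.27 [ 0.4421 -0.2131  0.0209] w 0.0551 F [-1.35  0.87  5.92]
lifted 15.5 [ 0.4413 -0.2127  0.1491] w 0.0551 F [ 0.2   0.55 -1.  ]
above 16.28 [ 0.5052 -0.0338  0.152 ] w 0.0551 F [ 0.18  1.25 -1.16]
down hit=True 17.39 [ 0.5056 -0.0337  0.0829] w 0.0554 F [-1.17  0.86  5.05]
released 17.8 [ 0.5051 -0.0337  0.082 ] w 0.0851 F [ 0.46 -0.28  0.03]
 19.18 [ 0.5051 -0.0337  0.2785] w 0.0848 F [ 0.16 -0.15 -0.25]
 20.01 [ 0.5598 -0.199   0.2798] w 0.0852 F [1.09 0.66 0.61]
```

View pics/w6.png

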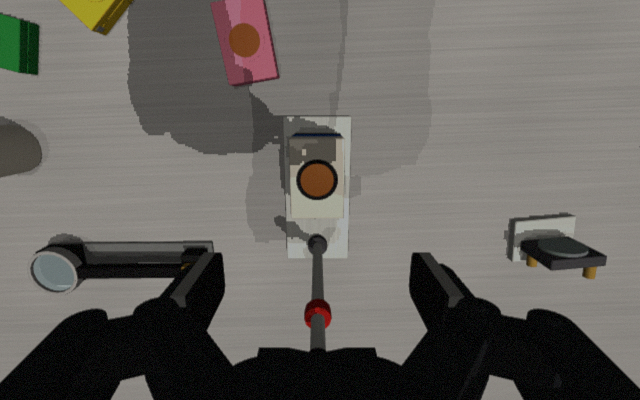

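View pics/w7.png

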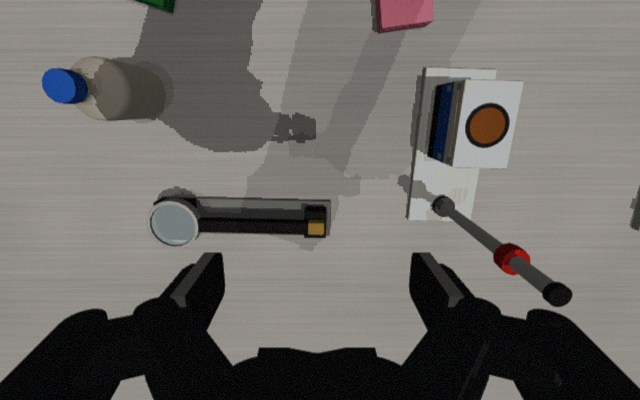

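The white case is on the column: window at (317,180) in w6 and (487,125) in w7. w7 shows the whole loupe, with its lens at (174,222) and brass cap at (316,228), and the band at (511,258). Now to measure them.

Run:
```python
from h import *
print("white",fit("w6","h",(300,205))[0]); print("white7",fit("w7","h",(480,160))[0]); print("seatplate",fit("w7","h",(440,75))[0])
Z={t:np.load(t+".npz") for t in ["w5","w6","w7"]}
def red(z):
    C=cloud(z["d"],z["K"],z["T"]); hsv=cv2.cvtColor(z["p"],cv2.COLOR_RGB2HSV); m=(hsv[...,1]>150)&((hsv[...,0]<6)|(hsv[...,0]>174))&(C[...,2]>0.1)&(C[...,2]<0.2)
    P=C[m]; print("band",m.sum(),np.percentile(P,[1,99],axis=0).round(4).tolist()); return np.argwhere(m).mean(0)[::-1]
c={t:red(Z[t]) for t in Z}; print("band tri",tri([(c[t],Z[t]["K"],Z[t]["T"]) for t in Z]))
def amber(z,u,v):
    hsv=cv2.cvtColor(z["p"],cv2.COLOR_RGB2HSV); m=cv2.inRange(hsv,(3,120,40),(20,255,255)); n,L=cv2.connectedComponents(m); return np.argwhere(L==L[v,u]).mean(0)[::-1]
print("amber",tri([(amber(Z["w6"],317,180),Z["w6"]["K"],Z["w6"]["T"]),(amber(Z["w7"],487,125),Z["w7"]["K"],Z["w7"]["T"])]))
z=Z["w7"]; C=cloud(z["d"],z["K"],z["T"])
m=(C[...,2]>0.034)&(C[...,2]<0.06)&(C[...,1]<-0.1)&(C[...,0]>0.58)&(C[...,0]<0.7)&(C[...,1]>-0.45)
P=C[m]; print(len(P),P.min(0),P.max(0))
ys=[];xs=[]
for y in np.arange(-0.42,-0.14,0.01):
    q=P[abs(P[:,1]-y)<0.005]
    if len(q)>5: print(round(y,3),len(q),q[:,0].min().round(4),q[:,0].max().round(4),np.median(q[:,2]).round(4))
    if -0.33<y<-0.22: ys.append(y); xs.append((q[:,0].min()+q[:,0].max())/2)
k=np.polyfit(ys,xs,1); print("handle x=",k,"yaw tilt deg",np.degrees(np.arctan(k[0])))
f=P[(P[:,1]<-0.345)]; print("frame circ",cv2.minEnclosingCircle(f[:,:2].astype(np.float32)*1000))
```

```text
white {'c': array([504.9, -33.5]), 'mean': array([503.3, -33.4]), 'sz': array([83.2, 56. ]), 'ang': -1.75, 'z': np.float64(87.1), 'n': 4333, 'px': array([316.5, 177.5])}
white7 {'c': array([505.5, -33.6]), 'mean': array([503.8, -35.1]), 'sz': array([84. , 57.4]), 'ang': -1.62, 'z': np.float64(86.9), 'n': 5182, 'px': array([486.1, 123.4])}
seatplate {'c': array([538.6, -34.6]), 'mean': array([546.8, -45.2]), 'sz': array([189.7,  84.5]), 'ang': -1.69, 'z': np.float64(8.8), 'n': 5319, 'px': array([451.5, 143.9])}
band 564 [[0.5984, -0.0468, 0.1573], [0.6168, -0.0255, 0.1703]]
band 436 [[0.5984, -0.0471, 0.1573], [0.6177, -0.0255, 0.1703]]
band 569 [[0.5989, -0.0486, 0.1569], [0.621, -0.0265, 0.1705]]
band tri [ 0.61071987 -0.03631437  0.15865777]
amber [ 0.50549214 -0.03347574  0.08746048]
3877 [ 0.59378534 -0.40799926  0.03400154] [ 0.65663134 -0.19187322  0.04559925]
-0.41 22 0.6158 0.6351 0.0429
-0.4 302 0.6016 0.6507 0.0409
-0.39 373 0.5963 0.6554 0.0389
-0.38 409 0.5938 0.6562 0.0389
-0.37 398 0.5939 0.6566 0.0388
-0.36 346 0.5961 0.6546 0.0389
-0.35 251 0.602 0.6488 0.0417
-0.34 114 0.6182 0.6341 0.0429
-0.33 116 0.6185 0.6339 0.0428
-0.32 114 0.6187 0.6342 0.0428
-0.31 120 0.6192 0.6354 0.0427
-0.3 116 0.6196 0.6354 0.0429
-0.29 115 0.6194 0.6352 0.0428
-0.28 113 0.6202 0.6355 0.0429
-0.27 121 0.6203 0.6356 0.0426
-0.26 114 0.6202 0.6369 0.0427
-0.25 117 0.6207 0.6368 0.0427
-0.24 114 0.6211 0.6368 0.0428
-0.23 116 0.6213 0.6367 0.0427
-0.22 121 0.6216 0.6369 0.0428
-0.21 108 0.6222 0.6366 0.0425
-0.2 115 0.622 0.6383 0.0426
-0.19 42 0.6226 0.6385 0.0426
handle x= [0.02794128 0.63563598] yaw tilt deg 1.600500907210827
frame circ ((625.8309326171875, -375.8866882324219), 32.33211898803711)
```

Column check: the white case is at (505.2,−33.5) mm against the seat at (505.4,−33.7), with its top at 88 mm after the 1 mm depth bias. The band's mid height is about 0.1645 m. The loupe's origin is (0.6283,−0.2858), with its x axis at −91.6°. Now I take the loupe.

Run:
```python
from h import *
q=down(np.radians(178.4)); o=(0.6283,-0.2858)
for p in [(*o,0.2),(*o,0.035),(0.47,-0.2858,0.2),(0.45,0.0565,0.2),(0.5078,0.0565,0.163)]: print(env.solve_ik(p,q))
env.reach([*o,0.13],q); env.gripper_to(0.05)
hit=env.move_linear([*o,0.035],velocity=0.12,max_force=12); st(f"hit {hit}")
env.gripper_to(0.0,effort=40); st("grip")
env.move_linear([*o,0.08],velocity=0.08); st("lift"); shot("wrist","w8"); shot("side","s8")
```

```text
[-0.42690326  0.42960692  0.49587343  1.63706284  0.         -1.96977432]
[-0.42690326  0.43903239  0.18984605  1.32160998  0.         -1.96977432]
[-0.54634323  0.07407465  0.06877882  1.56550049  0.         -2.08921429]
[ 0.12490197 -0.15578989 -0.15350036  1.57308586  0.         -1.41796909]
[ 0.11080852 -0.02166242 -0.10017449  1.49228425  0.         -1.43206254]
hit False 22.83 [ 0.6288 -0.286   0.036 ] w 0.0498 F [-0.37 -0.62  0.56]
grip 23.23 [ 0.6287 -0.286   0.0359] w 0.0154 F [-1.   -0.79  4.99]
lift 23.95 [ 0.6282 -0.2858  0.0798] w 0.0154 F [-1.15  0.21 -1.82]
```

View pics/w8.png

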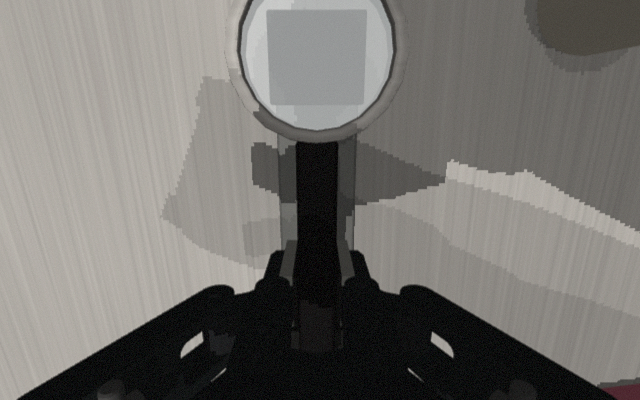

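The loupe is held, lens frame centred at (317,45) and its pad visible beneath. Carry it around the robot side to above the window.

Run:
```python
from h import *
o=(0.6283,-0.2858)
env.move_linear([*o,0.21],velocity=0.15)
env.move_linear([0.47,-0.24,0.21],velocity=0.2)
env.move_linear([0.46,0.0565,0.21],velocity=0.2)
env.move_linear([0.5078,0.0565,0.21],velocity=0.15)
env.move_linear([0.5078,0.0565,0.163],velocity=0.08); env.wait(0.5); st()
p,d,K,T=shot("wrist","w9"); shot("side","s9"); shot("scene","c9")
C=cloud(d,K,T); P=C[(C[...,2]>0.14)&(C[...,2]<0.19)&(d>0)]
f=P[P[:,1]<0.003]; print("frame",len(f),f.min(0),f.max(0),cv2.minEnclosingCircle(f[:,:2].astype(np.float32)*1000))
for y in np.arange(-0.07,0.05,0.01):
    q=P[abs(P[:,1]-y)<0.005]
    if len(q)>10: print(round(y,3),len(q),np.percentile(q[:,2],[10,50,90]).round(4),q[:,0].min().round(4),q[:,0].max().round(4))
```

```text
29.38 [0.5078 0.0565 0.1631] w 0.0154 F [-1.5   0.12 -1.27]
frame 27647 [ 0.47445338 -0.05034463  0.14000524] [0.6179318  0.00299938 0.18049692] ((546.203369140625, -30.54963493347168), 71.75309753417969)
-0.05 2785 [0.1648 0.1659 0.1697] 0.4773 0.6125
-0.04 7944 [0.1645 0.166  0.1703] 0.4748 0.6128
-0.03 7918 [0.1644 0.166  0.1702] 0.4745 0.6179
-0.02 4714 [0.1649 0.1659 0.17  ] 0.4757 0.6126
-0.01 3255 [0.1651 0.1668 0.1705] 0.4804 0.5321
0.0 1251 [0.1691 0.17   0.1709] 0.4925 0.5193
0.01 1092 [0.1691 0.17   0.1708] 0.4992 0.5153
0.02 988 [0.1692 0.1701 0.1708] 0.4998 0.5155
0.03 942 [0.1692 0.1701 0.1709] 0.4998 0.5159
0.04 1189 [0.1693 0.1704 0.1887] 0.4873 0.5432
```

View pics/w9.png

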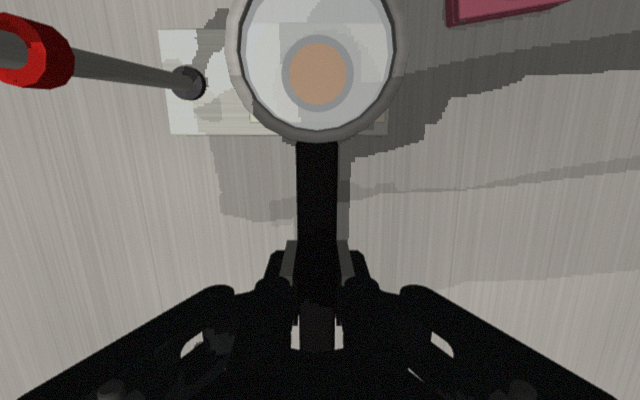

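View pics/s9.png

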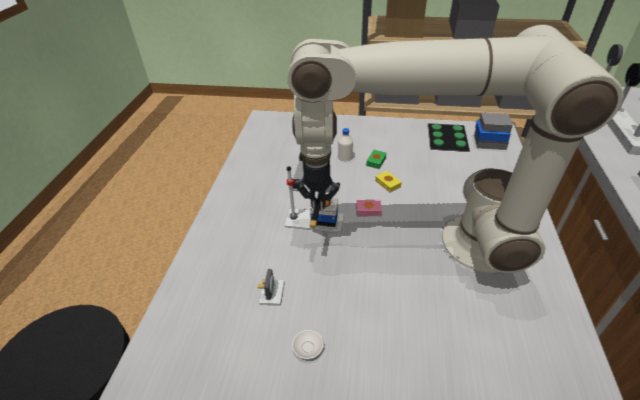

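w9 shows the amber lens seen through the loupe at (317,73), loupe frame at (317,45), band at (30,50). Final check: compare band and loupe heights, the lens circle and the cases.

Run:
```python
from h import *
z=np.load("w9.npz"); p,d,K,T=[z[k] for k in "pdKT"]; C=cloud(d,K,T)
hsv=cv2.cvtColor(p,cv2.COLOR_RGB2HSV); m=(hsv[...,1]>150)&((hsv[...,0]<6)|(hsv[...,0]>174))&(C[...,2]>0.1)&(C[...,2]<0.2)
P=C[m]; print("band",np.percentile(P,[1,50,99],axis=0).round(4).tolist())
for sl in [np.percentile(P[:,2],[90,95,99])]: print(sl)
F=C[(C[...,2]>0.155)&(C[...,2]<0.18)&(C[...,0]<0.56)&(C[...,1]<0.0)]
w=[(F[abs(F[:,1]-y)<0.0015]) for y in (-0.045,-0.04,-0.035,-0.03,-0.025,-0.02,-0.015)]
pts=[]
for a in w: i,j=a[:,0].argmin(),a[:,0].argmax(); pts+= [a[i],a[j]]
pts=np.array(pts); A=np.c_[2*pts[:,:2],np.ones(len(pts))]; s=np.linalg.lstsq(A,(pts[:,:2]**2).sum(1),rcond=None)[0]
print("lens centre",s[:2],"r",np.sqrt(s[2]+s[:2]@s[:2]))
H=C[(C[...,2]>0.166)&(C[...,2]<0.174)&(C[...,1]>0.003)&(C[...,1]<0.035)&(abs(C[...,0]-0.507)<0.006)]
B=np.c_[H[:,:2],np.ones(len(H))]; print("handle tilt",np.linalg.lstsq(B,H[:,2],rcond=None)[0][:2])
R_=C[(C[...,2]>0.16)&(C[...,2]<0.174)&(C[...,0]<0.545)&(C[...,1]<0)]
B=np.c_[R_[:,:2],np.ones(len(R_))]; print("frame tilt",np.linalg.lstsq(B,R_[:,2],rcond=None)[0][:2])
for _ in range(3): s=st(); env.wait(0.2)
print(abs(s["qvel"]).max())
```

```text
band [[0.5006, -0.0466, 0.1564], [0.6026, -0.0334, 0.1686], [0.616, 0.0581, 0.1921]]
[0.17000103 0.17047224 0.19209671]
lens centre [ 0.5061058  -0.03334732] r 0.03163897700983262
handle tilt [0.00014722 0.00160805]
frame tilt [-6.04083610e-05  4.29637482e-02]
 29.52 [0.5078 0.0565 0.163 ] w 0.0154 F [ 0.19  0.91 -0.96]
 29.73 [0.5078 0.0565 0.163 ] w 0.0155 F [ 0.07  0.12 -1.12]
 29.93 [0.5078 0.0565 0.163 ] w 0.0152 F [ 0.73 -0.11  0.03]
0.0016636930435690233
```

Run:
```python
import numpy as np,cv2
from h import *
z=np.load("s9.npz"); a=z["p"][150:240,270:370,::-1]; cv2.imwrite("pics/s9c.png",cv2.resize(a,(660,594),interpolation=cv2.INTER_CUBIC))
C=cloud(z["d"],*cam("side")); hsv=cv2.cvtColor(z["p"],cv2.COLOR_RGB2HSV)
```

```text
(no output)
```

View pics/s9c.png

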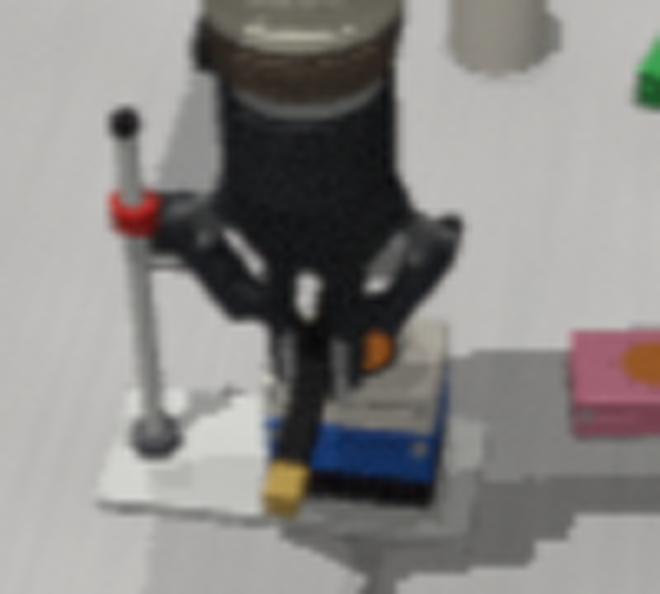

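Band top reads 0.1703 and loupe top 0.1701, so the heights match. The lens is 0.6 mm from the window centre, the handle is level and the arm is still. Handing in.

Run:
```python
from h import *
env.job_done(); st()
```

```text
the job is handed in; nothing more can be done
the job is handed in; nothing more can be done
```

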